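# Sort the finished carvings

## Robot

A 6-joint arm with a two-finger parallel gripper is mounted at the origin on the work surface. World frame = base frame: x ahead of the robot, y to its left, z up, the work surface at z = 0. Lengths are in mm, angles in rad, forces in N, time in s.
With the tool pointing down it reaches from about 375 to 900 mm from the base axis. Payload 3.1 kg.
Tool frame: the origin (TCP) lies on the centre line of the jaws, within the pads' length; the fingertips stand 19 mm ahead of it and the grasp point (between the pads) is the TCP; z points along the fingers, y is the direction in which the jaws open and shut (so a half turn about z gives the same grasp; the last joint's range is limited). The gripper opens to 87 mm and grips with 3 to 60 N. Pads are 19 mm wide; open, the fingers measure 117 mm over their backs; the gripper's body (75 mm by 190 mm) begins 51 mm behind the grasp point.
Start: joints at [1.095, 0.527, 1.433, -0, 1.181, -0.178], TCP at [183.345, 597.479, 241.548] pointing down, gripper open.
Joint ranges: [-3.08, 3.08], [-0.75, 2.2], [0.22, 2.44], [-1.43, 4.57], [0, 2.65], [-2.85, 2.85]. Speed limits (rad/s): [2.79, 2.79, 3.14, 3.14, 3.14, 3.14].

## Interface

Orientations are given as a rotation vector (axis times angle).
In Python, from workcell import r, eyes gives the robot as it stands. The module is installed in compiled form; this text tells all that it offers.
- The arm moves only by the tool move_arm, never from a script. Its argument "targets" is a list of rows, each a list of 4 numbers: the shift along the tool's x, y, z in m, then the turn about the tool's z in degrees. A call has 1 to 20 rows; each row is the pose to reach, as a shift and turn from the pose measured when the call began, along the tool's axes at that moment; what a row does not reach only later rows make up. A row lasts 1/10 s, in which the tool goes at most 50 mm and 8.59 degrees, less where a joint would pass 70% of its speed; a pose out of reach is approached as far as the arm can. A call with a gripper value outside its range is refused whole. "gripper" is the gripper's target within -1 to 1 (fully open at 1, half-way at 0, shut at -1), set as the call begins (left out, the last holds). The fingers move at their own pace and stop on an object; "force" is the grip in N (left out, the last holds). Time passes only in rows, so rows that repeat a pose let the fingers close. It gives the time, the measured TCP pose, the force and the opening at its end, in the units of the state.
- r.observe(): the state, without advancing time (a new reading comes with each control period).
- eyes.read_camera(name): name is "scene" or "side" or "wrist"; returns a dict with "frame" (384x512x3 uint8, blue, green, red), "depth" (384x512 float32, mm along the optical axis (not along the pixel's ray), 0 where there is no reading), "intrinsics" (3x3 intrinsics, pixels), "R" (3x3) and "t" (3): a world point X has camera coordinates R X + t. Camera axes: x right, y down, z forward; pixel columns grow to the right and rows downward; lengths in mm; the calibration is good to about 2 mm. The wrist camera is an equidistant fisheye: a pixel r from the principal point sees the ray r / f radians off the axis. A picture is of the moment at which its call begins.
- r.hand_in(): hands the job in, once; it reports no verdict.
Trained networks look in a picture, given as the dict that the camera call returned (one of the last four; its "shot" number tells which), for a name from the list of things; names that differ only in an ending like _2 or _b are one class to them, and where a whole thing is asked for, a point or a joint stands for the part that bears it (a point fixed in the world has none). Each returns a list of dicts, best first, with "p" (0 to 1); they miss things now and then, are a little off and sometimes report something else, mostly with a low value. They report only what shows in the picture. A call takes as long as a camera call. They do not tell look-alikes from the thing itself.
- eyes.find_in(picture, label): "extent" ([left, top, width, height] in pixels, round what is visible of it).
- eyes.regions_of(picture, label): "pixels" (384x512 bool, what is visible of it) and "extent" ([left, top, width, height] in pixels, round what is visible of it).
The state is a dict: "clock": time; "q": joint angles; "qvel": joint speeds; "tau": joint torques, N m; "eef_pos": TCP position; "ee_rot": TCP orientation; "wrist_force": force on the tool from outside, world axes, zero at the start; "torque": the same for the moment, N m; "width": finger opening in mm.
Only numpy, scipy, OpenCV 4.12 (cv2) and the standard library are available. Lean on these libraries where they do the work, as an engineer would, in place of code of your own. Each camera call takes 0.05 s, during which the arm holds its last target. There are 200 camera calls.

## Task

Sort the two finished pieces lying loose on the carver's bench: lay the tool handle (the one with the brass ferrule) flat on the floor of the long wooden tray, and put the round turned drawer knob in the square basket. Leave both containers standing flat on the bench.

Things in the scene. Friction and masses are not known exactly. Their poses are not given: they have to be found in the camera images.
- handle_center (a point): Centre of the finished wooden tool handle, half-way up. The handle lies along its own x axis: 120 mm long over all, 26 mm wide (y), 22 mm high (z), with rounded edges; the last 20 mm towards +x are a bare brass ferrule 18 mm in diameter. The point is half-way along the 120 mm, 11 mm above the bench. About 50 g.
- knob_center (a point): Centre of the turned wooden drawer knob, a round mushroom shape standing on its foot, 42 mm high, z axis up; the point is half-way up, 21 mm above the bench. The head, 44 mm in diameter, is straight-sided from 2 mm below to 12 mm above this point; under it a narrow neck (24 mm) and a foot 36 mm in diameter. About 40 g.
- tray: The long, dark wooden open tray, loose on the bench, about 0.7 kg. Outside 130 mm (its x) by 240 mm (its y) by 35 mm high; walls 6 mm, floor 6 mm thick. Origin at the centre of its underside, z up.
- basket: The square blue-green plastic basket with slatted sides, open on top, loose on the bench, about 0.6 kg. Outside 150 mm by 150 mm by 45 mm high; walls 5 mm, floor 5 mm thick. Origin at the centre of its underside, z up.
Mind the look-alikes: they are no part of the job. Leave any green look-alike of the part that bears knob_center alone. Leave any purple look-alike of the part that bears handle_center alone.

How it is judged:
By the outcome, as a careful person would: the job done as asked, in the order asked, and still so for the second after the job is handed in, with the robot touching nothing.
It also fails if it takes over 59 s, if anything falls off the work surface, if the arm or the gripper's body presses on something with over 40 N, if the wrist force passes 120 N, or if a joint passes its speed limit or range.

## Working session

There is one attempt and no reset: what is moved stays moved. The work goes in short steps, Python scripts to look and compute and a tool call to move; the robot and the scene stay as the last step left them, time stands still between calls to the robot, and variables do not carry over. Pictures are saved under pics/ and viewed, about 8 in all and at most 12, crops included, and the job is handed in when it is done.

Besides the shell and the picture viewer there is one more tool, called after "Request:" as name(argument=value, ...) on one line, values as JSON. move_arm: Moves the arm, as the interface text tells. Its arguments: {"type":"object","properties":{"targets":{"type":"array","items":{"type":"array","items":{"type":"number"}}},"gripper":{"type":"number"},"force":{"type":"number"}},"required":["targets"]}

```bash
mkdir -p pics
cat > h.py <<'E'
import numpy as np, cv2
from workcell import r, eyes
from scipy.spatial.transform import Rotation as Ro
def cloud(p):
    K=p["intrinsics"];d=p["depth"];v,u=np.mgrid[:384,:512]
    c=np.stack([(u-K[0,2])/K[0,0]*d,(v-K[1,2])/K[1,1]*d,d],-1)
    return (c-p["t"])@p["R"]
E
python3 - <<'E'
from h import *
s=r.observe();print({k:np.round(v,3) for k,v in s.items()})
ims=[]
for n in("scene","side"):
    p=eyes.read_camera(n);X=cloud(p);im=p["frame"].copy()
    for l in("handle_center","knob_center","tray","basket"):
        for o in eyes.regions_of(p,l)[:4]:
            m=o["pixels"]&(p["depth"]>0);P=X[m]
            if len(P)<5: continue
            col=np.median(p["frame"][m],0)
            print(n,l,round(o["p"],2),np.round(o["extent"]),"n",len(P),"med",np.round(np.median(P,0)),"lo",np.round(np.percentile(P,2,0)),"hi",np.round(np.percentile(P,98,0)),col)
    ims.append(im)
    cv2.imwrite(f"pics/{n}0.png",cv2.resize(im,(768,576),interpolation=cv2.INTER_CUBIC))
E
```

```text
{'clock': np.float64(0.0), 'q': array([ 1.095,  0.529,  1.434, -0.   ,  1.181, -0.179]), 'qvel': array([ 0.001,  0.   , -0.   , -0.001,  0.001,  0.   ]), 'tau': array([-1.0000e-03, -4.4003e+01, -1.7659e+01,  6.3000e-02,  5.8000e-02,
       -0.0000e+00]), 'eef_pos': array([183.015, 596.861, 240.535]), 'ee_rot': array([-4.660e-01, -3.106e+00,  3.000e-03]), 'wrist_force': array([ 0.488,  0.962, -0.161]), 'torque': array([ 0.013, -0.054,  0.011]), 'width': np.float64(86.942)}
scene handle_center 0.68 [243. 139.  44.  26.] n 527 med [425. 145.  20.] lo [392.  99.   1.] hi [456. 201.  25.] [ 43.  75. 112.]
scene handle_center 0.59 [256. 110.  43.   7.] n 407 med [394. 285.  20.] lo [346. 257.   6.] hi [443. 314.  25.] [80. 39. 80.]
scene knob_center 0.98 [162. 210.  22.  24.] n 375 med [ 366. -140.   37.] lo [ 345. -156.    2.] hi [ 379. -115.   43.] [43. 88. 34.]
scene knob_center 0.87 [206. 218.  21.  24.] n 404 med [ 451. -110.   37.] lo [ 429. -124.    4.] hi [466. -87.  43.] [ 39.  66. 100.]
scene tray 0.57 [300. 125. 102.  95.] n 5183 med [636. 186.   8.] lo [561.  63.   4.] hi [714.
[... 242 characters left out ...]
.   3.] hi [443. 317.  24.] [ 84.5  64.  102. ]
side handle_center 0.71 [198. 167.  23.  31.] n 397 med [417. 136.  20.] lo [385.  97.   0.] hi [452. 197.  24.] [ 65.  98. 138.]
side knob_center 0.85 [181. 251.  19.  24.] n 427 med [ 356. -146.   35.] lo [ 337. -157.    0.] hi [ 376. -119.   43.] [ 61. 106.  74.]
side knob_center 0.63 [222. 240.  20.  20.] n 387 med [ 443. -115.   35.] lo [ 424. -125.    2.] hi [463. -88.  43.] [ 57.  86. 121.]
side tray 0.83 [264. 133.  53.  68.] n 3073 med [637. 186.   7.] lo [558.  61.   3.] hi [710. 309.  36.] [41. 60. 90.]
side basket 0.63 [282. 232.  81.  76.] n 5350 med [ 623. -178.    8.] lo [ 539. -265.    1.] hi [ 695. -105.   47.] [86.  95.5 82. ]
```

View pics/scene0.png

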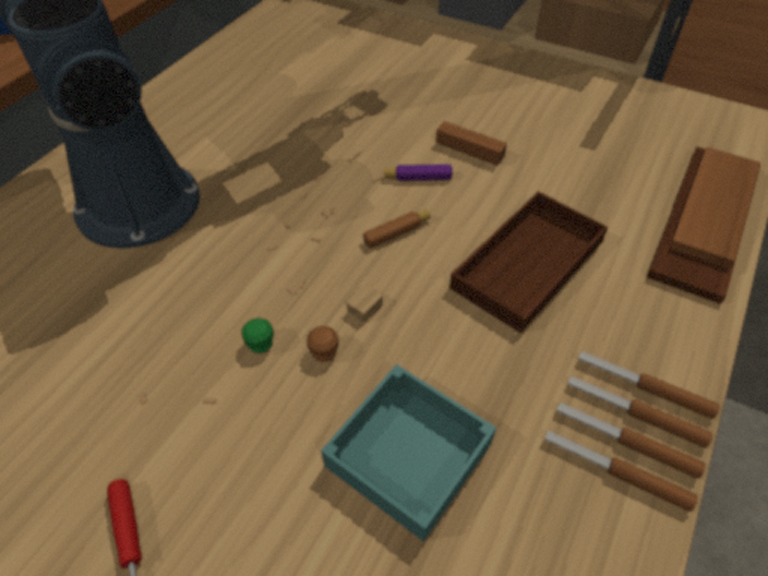

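Run:
```python
from h import *
for n in("scene","side"):
    p=eyes.read_camera(n);X=cloud(p);f=p["frame"].astype(int)
    def box(l,pick,z0,z1):
        o=[o for o in eyes.regions_of(p,l) if o["p"]>.3]
        for q in o:
            m=q["pixels"]&(p["depth"]>0)&(X[...,2]>z0)&(X[...,2]<z1)
            b,g,rr=np.median(f[m],0) if m.any() else (0,0,0)
            if pick(b,g,rr):
                P=X[m][:,:2].astype(np.float32)
                print(n,l,len(P),"rect",np.round(np.array(cv2.minAreaRect(P)[0])),np.round(cv2.minAreaRect(P)[1]),round(cv2.minAreaRect(P)[2],1),"circ",cv2.minEnclosingCircle(P))
    warm=lambda b,g,r_:r_>1.1*g and g>1.1*b
    box("handle_center",warm,9,40); box("knob_center",warm,25,60)
    box("tray",lambda*a:True,28,45); box("basket",lambda*a:True,38,55)
    if n=="scene":
        im=p["frame"]
        a=cv2.resize(im[125:175,235:300],None,fx=6,fy=6,interpolation=cv2.INTER_CUBIC)
        b=cv2.resize(im[200:250,155:235],None,fx=5,fy=6,interpolation=cv2.INTER_CUBIC)
        cv2.imwrite("pics/crop1.png",np.hstack([a,b]))
```

```text
scene handle_center 468 rect [425. 152.] [121.  27.] 59.3 circ ((424.2630615234375, 152.54762268066406), 60.65654754638672)
scene knob_center 338 rect [ 446. -104.] [43. 41.] 6.5 circ ((445.5643615722656, -103.3406982421875), 22.136131286621094)
scene tray 921 rect [637. 188.] [242. 131.] 77.6 circ ((637.1903076171875, 187.15208435058594), 134.20120239257812)
scene basket 1368 rect [ 620. -182.] [151. 151.] 81.8 circ ((620.1345825195312, -183.3251953125), 104.18112182617188)
side handle_center 347 rect [423. 151.] [123.  27.] 60.2 circ ((422.465087890625, 150.8400115966797), 62.0002555847168)
side knob_center 283 rect [ 443. -106.] [41. 41.] 84.1 circ ((443.45928955078125, -106.36087036132812), 21.802814483642578)
side tray 509 rect [635. 187.] [245. 129.] 77.6 circ ((633.4429931640625, 187.10362243652344), 134.9974365234375)
side basket 997 rect [ 618. -183.] [155. 151.] 81.9 circ ((619.1040649414062, -184.5145721435547), 105.3761215209961)
```

View pics/crop1.png

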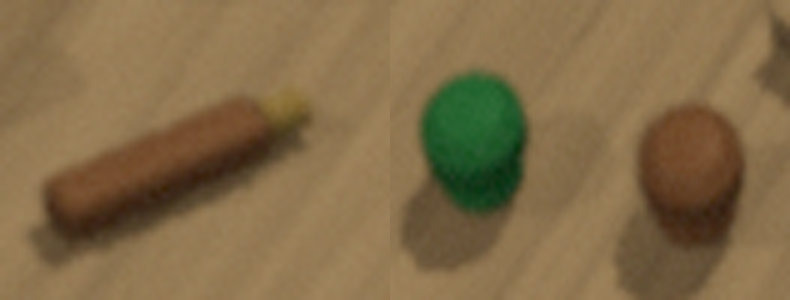

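Candidates, in enlarged scene-picture pixels:
- **Handle:** brown with brass ferrule at (395,229), purple at (418,172), plain wood block at (470,142), chisels at the lower right.
- **Knob:** brown at (322,342), green at (258,334), small offcut at (365,305).

The crop confirms that the brown handle with ferrule and the brown knob are the right ones. The handle is at about (424,152) with its axis at 59.5°, and the knob at (444.5,-105). The tray is at (636,187) with its long axis at 77.6°, and the basket at (619,-183). The sizes match the description.

```bash
cat >> h.py <<'E'
def go(x,y,z,yaw):  # yaw (deg) of tool y axis, world
    s=r.observe();M=Ro.from_rotvec(s["ee_rot"]).as_matrix()
    d=M.T@(np.array([x,y,z])-s["eef_pos"])/1000
    cur=np.degrees(np.arctan2(M[1,1],M[0,1]))
    t=-(yaw-cur); t=(t+180)%360-180
    print("row",np.round(d,4),"turn",round(t,1),"cur",np.round(s["eef_pos"],1),round(cur,1),"tilt",np.round(M[:,2],3),"q",np.round(s["q"],2),"w",round(float(s["width"]),1),"t",s["clock"])
E
python3 -c "
from h import *
go(424,152,110,-30.5)"
```

```text
row [-0.3608 -0.3552  0.1316] turn 103.4 cur [183.3 597.5 241.6] 72.9 tilt [ 0. -0. -1.] q [ 1.09  0.53  1.43 -0.    1.18 -0.18] w 86.7 t 1.0
```

Request:
move_arm(targets=[[-0.361, -0.355, 0.132, 103.4], [-0.361, -0.355, 0.132, 103.4], [-0.361, -0.355, 0.132, 103.4], [-0.361, -0.355, 0.132, 103.4], [-0.361, -0.355, 0.132, 103.4], [-0.361, -0.355, 0.132, 103.4], [-0.361, -0.355, 0.132, 103.4], [-0.361, -0.355, 0.132, 103.4], [-0.361, -0.355, 0.132, 103.4], [-0.361, -0.355, 0.132, 103.4], [-0.361, -0.355, 0.132, 103.4], [-0.361, -0.355, 0.132, 103.4], [-0.361, -0.355, 0.132, 103.4], [-0.361, -0.355, 0.132, 103.4], [-0.361, -0.355, 0.132, 103.4], [-0.361, -0.355, 0.132, 103.4], [-0.361, -0.355, 0.132, 103.4], [-0.361, -0.355, 0.132, 103.4]], gripper=1, force=20)

```text
clock: 2.8
eef_pos: [424.2, 152.6, 109.7]
ee_rot: [2.726, 1.562, 0.0]
wrist_force: [0.6, 0.5, 0.5]
width: 86.9
```

```bash
python3 -c "
from h import *
go(424,152,23,-30.5)
p=eyes.read_camera('wrist');cv2.imwrite('pics/w1.png',p['frame'])"
```

```text
row [-0.0006  0.0001  0.0867] turn 0.1 cur [424.2 152.6 109.7] -30.4 tilt [ 0.  0. -1.] q [ 0.1   0.53  1.98 -0.    0.63  0.63] w 86.9 t 2.8
```

View pics/w1.png

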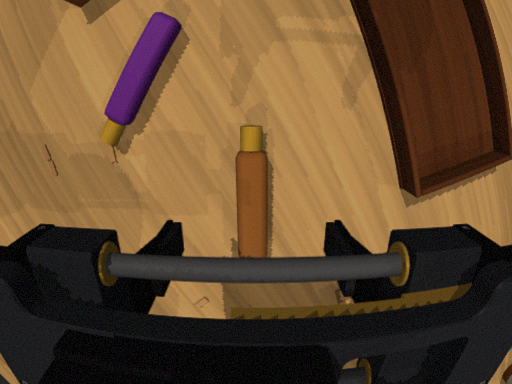

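The wrist view shows the handle (column 252, with its ferrule) centred between the fingers (182 and 325) and aligned with them. I'll descend and grip.

Request:
move_arm(targets=[[0, 0, 0.03, 0], [0, 0, 0.06, 0], [0, 0, 0.08, 0], [0, 0, 0.087, 0], [0, 0, 0.087, 0], [0, 0, 0.087, 0]])

```text
clock: 3.45
eef_pos: [424.6, 152.6, 23.1]
ee_rot: [2.726, 1.561, 0.002]
wrist_force: [0.2, -0.2, 0.4]
width: 87.0
```

Request:
move_arm(targets=[[0, 0, 0, 0], [0, 0, 0, 0], [0, 0, 0, 0], [0, 0, 0, 0], [0, 0, 0, 0], [0, 0, 0, 0], [0, 0, 0, 0], [0, 0, 0, 0], [0, 0, 0, 0], [0, 0, 0, 0]], gripper=-1, force=20)

```text
clock: 4.45
eef_pos: [424.4, 152.6, 23.1]
ee_rot: [2.726, 1.561, 0.001]
wrist_force: [0.3, -0.1, -0.2]
width: 25.7
```

Request:
move_arm(targets=[[0, 0, -0.02, 0], [0, 0, -0.05, 0], [0, 0, -0.09, 0], [0, 0, -0.09, 0], [0, 0, -0.09, 0]])

```text
clock: 4.95
eef_pos: [424.8, 152.6, 113.8]
ee_rot: [2.725, 1.561, 0.004]
wrist_force: [-0.7, 0.4, -0.0]
width: 25.8
```

```bash
python3 -c "
from h import *
go(636,187,112,-12.4)
p=eyes.read_camera('wrist');cv2.imwrite('pics/w2.png',p['frame'])"
```

```text
row [0.1365 0.1648 0.0024] turn -18.0 cur [424.8 152.6 113.8] -30.4 tilt [ 0.003  0.    -1.   ] q [0.1  0.53 1.98 0.   0.64 0.63] w 25.8 t 4.95
```

View pics/w2.png

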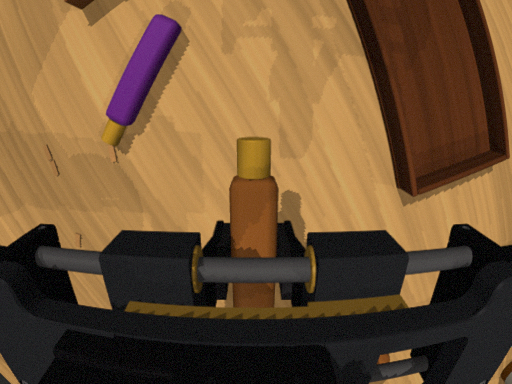

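The handle is held straight (ferrule at pixel (254,157), width 25.8 mm). Next I carry it over the tray.

Request:
move_arm(targets=[[0.03, 0.04, 0, -5], [0.06, 0.075, 0, -10], [0.09, 0.11, 0, -15], [0.12, 0.145, 0.001, -18], [0.1365, 0.165, 0.002, -18], [0.1365, 0.165, 0.002, -18], [0.1365, 0.165, 0.002, -18], [0.1365, 0.165, 0.002, -18]])

```text
clock: 5.8
eef_pos: [632.9, 186.5, 109.2]
ee_rot: [-2.446, -1.967, 0.006]
wrist_force: [-0.3, -0.1, -1.5]
width: 25.2
```

```bash
python3 -c "
from h import *
go(636,187,30,-12.4)
p=eyes.read_camera('wrist');cv2.imwrite('pics/w3.png',p['frame'])"
```

```text
row [0.0013 0.0033 0.0791] turn 0.0 cur [632.9 186.5 109.2] -12.4 tilt [-0.005 -0.001 -1.   ] q [ 0.12  0.73  1.44 -0.    0.97  0.33] w 25.2 t 5.8
```

View pics/w3.png

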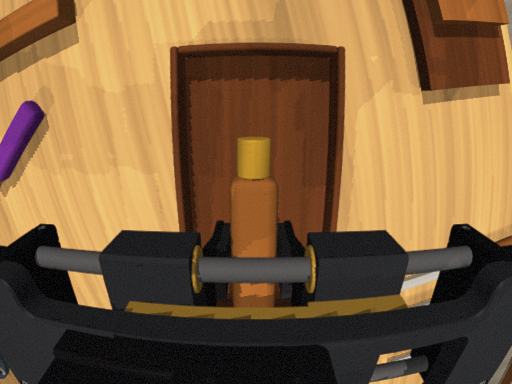

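The tray (columns 172–345) lies symmetrically round the handle (column 254) and parallel to it. I'll lower and release.

Request:
move_arm(targets=[[0.001, 0.003, 0.02, 0], [0.001, 0.003, 0.045, 0], [0.001, 0.003, 0.065, 0], [0.001, 0.003, 0.075, 0], [0.001, 0.003, 0.079, 0], [0.001, 0.003, 0.079, 0], [0.001, 0.003, 0.079, 0]])

```text
clock: 6.55
eef_pos: [636.6, 187.0, 31.7]
ee_rot: [-2.447, -1.968, 0.003]
wrist_force: [0.4, -0.0, -0.1]
width: 25.4
```

Request:
move_arm(targets=[[0, 0, 0, 0], [0, 0, 0, 0], [0, 0, 0, 0], [0, 0, 0, 0], [0, 0, 0, 0], [0, 0, 0, 0], [0, 0, 0, 0]], gripper=-0.1)

```text
clock: 7.25
eef_pos: [636.6, 187.0, 31.7]
ee_rot: [-2.447, -1.968, 0.003]
wrist_force: [0.3, 0.1, -0.5]
width: 39.3
```

Request:
move_arm(targets=[[0, 0, -0.02, 0], [0, 0, -0.05, 0], [0, 0, -0.09, 0], [0, 0, -0.09, 0], [0, 0, -0.09, 0]])

```text
clock: 7.75
eef_pos: [637.4, 187.1, 123.0]
ee_rot: [2.448, 1.969, 0.001]
wrist_force: [-0.8, 0.1, -0.4]
width: 38.9
```

```bash
python3 -c "
from h import *
go(444.5,-105,110,-20)
p=eyes.read_camera('wrist');cv2.imwrite('pics/w4.png',p['frame'])"
```

```text
row [-0.3266 -0.1258  0.0129] turn 7.6 cur [637.4 187.1 123. ] -12.4 tilt [ 0.  0. -1.] q [ 0.12  0.72  1.42 -0.    1.    0.33] w 38.9 t 7.75
```

View pics/w4.png

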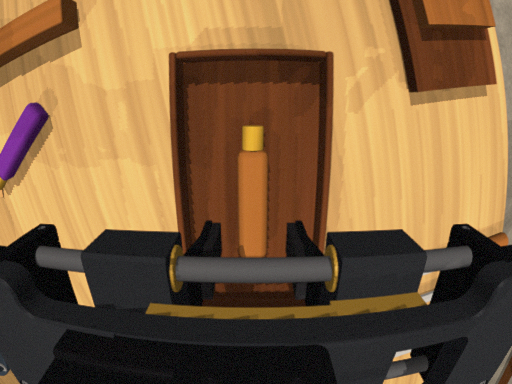

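```bash
python3 -c "
from h import *
p=eyes.read_camera('scene');X=cloud(p)
m=np.zeros((384,512),bool);m[188:216,226:258]=1;m&=(X[...,2]>6)&(p['depth']>0)
print(m.sum(),np.round(X[m].min(0)),np.round(X[m].max(0)))
for yaw in(-20,-69,-90): go(444.5,-105,110,yaw)
for l in('tray','basket'):
  o=eyes.regions_of(p,l)[0];mm=o['pixels']&(X[...,2]>28)&(X[...,2]<60);print(l,cv2.minAreaRect(X[mm][:,:2].astype(np.float32)))
"
```

```text
364 [437. -35.   6.] [476.  15.  28.]
row [-0.3261 -0.1241  0.0116] turn 7.6 cur [635.7 186.9 120.6] -12.4 tilt [-0.005 -0.001 -1.   ] q [0.12 0.72 1.43 0.   1.   0.33] w 39.6 t 7.85
row [-0.3261 -0.1241  0.0116] turn 56.6 cur [635.7 186.9 120.6] -12.4 tilt [-0.005 -0.001 -1.   ] q [0.12 0.72 1.43 0.   1.   0.33] w 39.6 t 7.85
row [-0.3261 -0.1241  0.0116] turn 77.6 cur [635.7 186.9 120.6] -12.4 tilt [-0.005 -0.001 -1.   ] q [0.12 0.72 1.43 0.   1.   0.33] w 39.6 t 7.85
tray ((636.8895263671875, 188.418212890625), (241.69671630859375, 131.34268188476562), 77.84976196289062)
basket ((620.5242309570312, -181.89743041992188), (151.55984497070312, 149.63604736328125), 81.66891479492188)
```

The handle lies on the tray floor and the tray has not moved. Next is the knob, with a jaw yaw of -45° to clear the green knob and the offcut.

Request:
move_arm(targets=[[-0.04, -0.015, 0, 4], [-0.08, -0.03, 0.002, 8], [-0.12, -0.045, 0.004, 12], [-0.16, -0.06, 0.006, 17], [-0.2, -0.075, 0.008, 22], [-0.24, -0.09, 0.01, 27], [-0.28, -0.107, 0.012, 32], [-0.31, -0.118, 0.012, 32.6], [-0.326, -0.1245, 0.012, 32.6], [-0.326, -0.1245, 0.012, 32.6], [-0.326, -0.1245, 0.012, 32.6], [-0.326, -0.1245, 0.012, 32.6]], gripper=1)

```text
clock: 9.15
eef_pos: [444.2, -104.3, 108.9]
ee_rot: [-2.9, -1.203, 0.009]
wrist_force: [-0.7, 0.9, 1.2]
width: 86.9
```

```bash
python3 -c "
from h import *
go(444.5,-105,27,-45)
p=eyes.read_camera('wrist');cv2.imwrite('pics/w5.png',p['frame'])"
```

```text
row [0.     0.001  0.0819] turn 0.1 cur [ 444.2 -104.3  108.9] -44.9 tilt [-0.006 -0.    -1.   ] q [-0.47  0.54  1.96 -0.    0.64  0.31] w 86.9 t 9.15
```

View pics/w5.png

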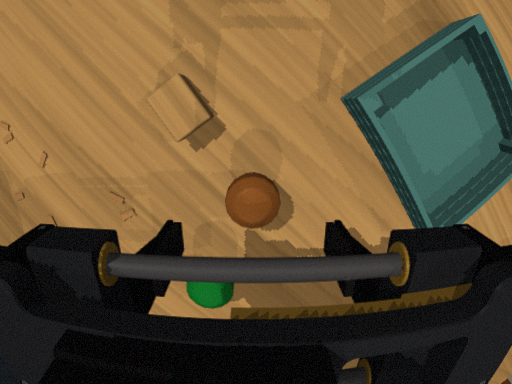

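```bash
python3 -c "
from h import *
p=eyes.read_camera('wrist');K=p['intrinsics']
for P in((444.5,-105,42),(444.5,-105,33)):
  c=p['R']@np.array(P,float)+p['t'];th=np.arctan2(np.hypot(c[0],c[1]),c[2]);u=c[:2]/np.hypot(c[0],c[1])*th
  print(K[0,0]*u[0]+K[0,2],K[1,1]*u[1]+K[1,2])
for o in eyes.find_in(p,'knob_center'): print(o)
"
```

```text
255.70105955083582 209.21898458636142
255.6557083458408 205.17809580519594
{'extent': [223.4, 169.7, 57.8, 58.7], 'p': 0.82}
{'extent': [188.1, 279.0, 48.2, 30.6], 'p': 0.61}
```

The knob shows at (252,199), against about (255.7,207) predicted from the scene cameras. That puts it a few mm further along tool +x, so I correct by 3 mm. The jaws will centre it laterally.

Request:
move_arm(targets=[[0.003, 0, 0.02, 0], [0.003, 0, 0.045, 0], [0.003, 0, 0.065, 0], [0.003, 0, 0.075, 0], [0.003, 0, 0.08, 0], [0.003, 0, 0.08, 0], [0.003, 0, 0.08, 0]])

```text
clock: 10.0
eef_pos: [446.5, -102.1, 29.6]
ee_rot: [-2.9, -1.205, 0.007]
wrist_force: [0.7, -1.5, -0.6]
width: 86.9
```

Request:
move_arm(targets=[[0, 0, 0, 0], [0, 0, 0, 0], [0, 0, 0, 0], [0, 0, 0, 0], [0, 0, 0, 0], [0, 0, 0, 0], [0, 0, 0, 0], [0, 0, 0, 0]], gripper=-1, force=15)

```text
clock: 10.8
eef_pos: [446.4, -102.1, 29.6]
ee_rot: [-2.9, -1.205, 0.007]
wrist_force: [-0.0, -1.2, 0.7]
width: 42.8
```

Request:
move_arm(targets=[[0, 0, -0.015, 0], [0, 0, -0.04, 0], [0, 0, -0.08, 0], [0, 0, -0.1, 0], [0, 0, -0.1, 0], [0, 0, -0.1, 0]])

```text
clock: 11.4
eef_pos: [446.7, -101.9, 129.6]
ee_rot: [-2.901, -1.205, 0.007]
wrist_force: [0.3, -0.2, -1.7]
width: 42.5
```

```bash
python3 -c "
from h import *
go(620,-182,128,-45)
p=eyes.read_camera('wrist');cv2.imwrite('pics/w6.png',p['frame'])"
```

```text
row [0.0655 0.1793 0.001 ] turn 0.1 cur [ 446.7 -101.9  129.6] -44.9 tilt [-0.004 -0.001 -1.   ] q [-0.47  0.5   1.95 -0.    0.7   0.32] w 42.5 t 11.4
```

View pics/w6.png

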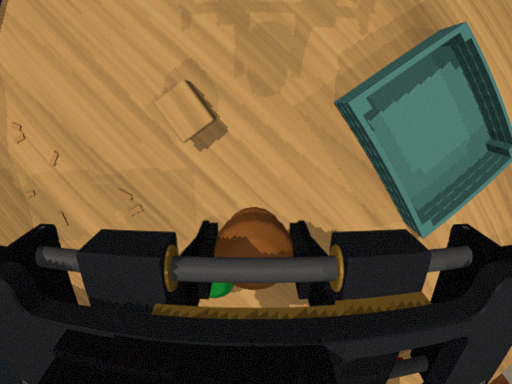

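The knob is held (centre about (254,248), width 42.5 mm). I'll carry it over the basket.

Request:
move_arm(targets=[[0.012, 0.035, 0, 0], [0.025, 0.07, 0, 0], [0.038, 0.105, 0, 0], [0.05, 0.14, 0, 0], [0.06, 0.165, 0, 0], [0.0655, 0.179, 0, 0], [0.0655, 0.179, 0, 0], [0.0655, 0.179, 0, 0]])

```text
clock: 12.25
eef_pos: [617.6, -180.8, 125.7]
ee_rot: [-2.896, -1.203, 0.014]
wrist_force: [0.4, 0.8, -0.3]
width: 42.5
```

```bash
python3 -c "
from h import *
go(620,-182,36,-45)
p=eyes.read_camera('wrist');cv2.imwrite('pics/w7.png',p['frame'])"
```

```text
row [0.0014 0.0034 0.0897] turn 0.1 cur [ 617.6 -180.8  125.7] -44.9 tilt [-0.01   0.002 -1.   ] q [-0.46  0.69  1.47 -0.    0.99  0.33] w 42.5 t 12.25
```

View pics/w7.png

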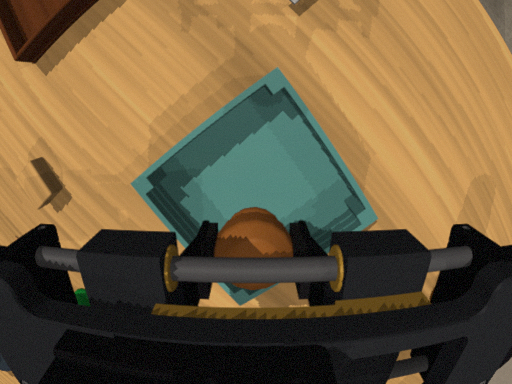

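The basket (corners (278,70), (376,218), (240,303) and (133,183)) is under the gripper; the apparent offset is parallax. I'll lower and release.

Request:
move_arm(targets=[[0.001, 0.003, 0.02, 0], [0.001, 0.003, 0.045, 0], [0.001, 0.003, 0.065, 0], [0.001, 0.003, 0.08, 0], [0.001, 0.003, 0.087, 0], [0.001, 0.003, 0.089, 0], [0.001, 0.003, 0.089, 0], [0.001, 0.003, 0.089, 0]])

```text
clock: 13.1
eef_pos: [619.8, -182.1, 38.1]
ee_rot: [-2.897, -1.204, 0.012]
wrist_force: [0.1, -0.2, -0.4]
width: 42.3
```

Request:
move_arm(targets=[[0, 0, 0, 0], [0, 0, 0, 0], [0, 0, 0, 0], [0, 0, 0, 0], [0, 0, 0, 0], [0, 0, 0, 0], [0, 0, 0, 0]], gripper=0.4)

```text
clock: 13.8
eef_pos: [619.8, -182.1, 38.1]
ee_rot: [-2.897, -1.204, 0.012]
wrist_force: [0.0, 0.4, 0.6]
width: 60.9
```

Request:
move_arm(targets=[[0, 0, -0.02, 0], [0, 0, -0.05, 0], [0, 0, -0.09, 0], [0, 0, -0.14, 0], [0, 0, -0.18, 0], [0, 0, -0.18, 0], [0, 0, -0.18, 0]])

```text
clock: 14.5
eef_pos: [621.6, -182.3, 219.3]
ee_rot: [-2.899, -1.205, 0.01]
wrist_force: [0.0, 0.0, -0.4]
width: 60.9
```

```bash
python3 -c "
from h import *
a=eyes.read_camera('scene');b=eyes.read_camera('side')
cv2.imwrite('pics/end.png',np.vstack([cv2.resize(a['frame'][80:370,130:430],(400,387)),]))
p=a
for p in(a,b):
  X=cloud(p)
  for l in('handle_center','knob_center','tray','basket'):
    for o in eyes.regions_of(p,l)[:3]:
      P=X[o['pixels']&(p['depth']>0)];T=P[P[:,2]>(28 if l=='tray' else 38)];
      print(l,round(o['p'],2),np.round(np.median(P,0)),np.round(np.percentile(P[:,2],[2,98])), np.round(np.array(cv2.minAreaRect(T[:,:2].astype(np.float32))[0])) if l in('tray','basket') else '')
"
```

```text
handle_center 0.69 [638. 175.  27.] [ 7. 31.] 
knob_center 0.98 [ 622. -189.   43.] [ 6. 49.] 
knob_center 0.69 [ 365. -141.   37.] [ 2. 43.] 
tray 0.61 [640. 187.   8.] [ 4. 37.] [623.  68.]
basket 0.64 [ 631. -196.    7.] [ 3. 47.] [ 619. -182.]
handle_center 0.69 [392. 284.  18.] [ 1. 24.] 
handle_center 0.53 [626. 139.  27.] [11. 30.] 
knob_center 0.92 [ 614. -194.   40.] [ 8. 48.] 
knob_center 0.65 [ 357. -146.   35.] [ 1. 43.] 
tray 0.92 [604. 137.   8.] [ 1. 38.] [600.  67.]
basket 0.65 [ 621. -181.   12.] [ 2. 47.] [ 618. -182.]
```

View pics/end.png

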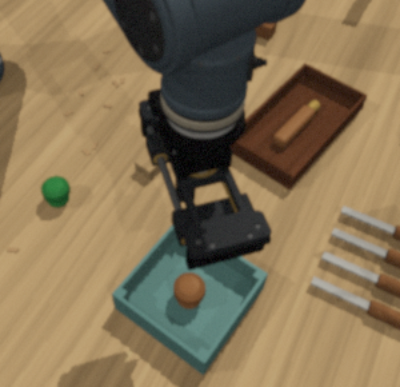

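The picture shows the handle flat in the tray (297,122) and the knob upright in the basket (190,290). The green knob is untouched, and the gripper is clear of everything.

```bash
python3 -c "
from h import *
print(r.hand_in())"
```

```text
the job is handed in; nothing more can be done
None
```

I laid the brass-ferruled handle flat on the tray floor first, then stood the brown knob in the basket, and handed the job in at about 14.6 s. I never handled the green knob or the purple handle.

- **Handle:** its top measures 27–31 mm above the bench, against 28 mm expected when it lies flat on the tray floor.
- **Knob:** its top measures about 48 mm, against 47 mm expected when it stands on the basket floor.
- **Containers:** both stand flat with rims at the right height. The basket's centre is unchanged. The tray's was unchanged when I measured it after placing the handle.
- **Forces:** the wrist force read under 2 N after every move.

One check disagreed. In the final pictures the automatic tray-centre figure came out wrong, (623,68) and (600,67) instead of about (637,188). The arm hid part of the tray there, so I put this down to the measurement: the picture shows the tray where it was.

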